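# Fetch the cuvette holder from behind the reagent bottles

### The job

The black cuvette holder is hemmed in by three bottles on the storage tray. First move all three bottles to stand upright anywhere on the black rubber mat, leaving the holder where it is; then take the holder out and set it flat in the middle of the square nest on the sample stage. With the holder in its nest, put each bottle back, upright and centred on the coaster of its own cap colour, without tipping a bottle or disturbing the small amber vial on the tray.

Things in the scene. Friction and masses are not known exactly. Their poses are not given: they have to be found in the camera images.
- bottle_red: White round plastic reagent bottle with a red cap and a red band near its foot, loose, about 220 g (0.15 to 0.31 kg). Body 58 mm in diameter up to 90 mm height, then a sloping shoulder to 104 mm and the cap, 38 mm in diameter, 125 mm tall over all. Origin: centre of its underside, z up along the bottle.
- bottle_blue: White round plastic reagent bottle with a blue cap and a blue band near its foot, loose, about 220 g (0.15 to 0.31 kg). Body 58 mm in diameter up to 90 mm height, then a sloping shoulder to 104 mm and the cap, 38 mm in diameter, 125 mm tall over all. Origin: centre of its underside, z up along the bottle.
- bottle_yellow: White round plastic reagent bottle with a yellow cap and a yellow band near its foot, loose, about 220 g (0.15 to 0.31 kg). Body 58 mm in diameter up to 90 mm height, then a sloping shoulder to 104 mm and the cap, 38 mm in diameter, 125 mm tall over all. Origin: centre of its underside, z up along the bottle.
- spot_red: Red coaster, a fixed disc 76 mm in diameter, 3 mm thick, on the 6 mm thick floor of the aluminium storage tray: home of the red-capped bottle, which stands on it at the start (its coloured edge shows around it). Origin: centre of its underside, 6 mm above the bench. The coasters lie 64 mm in front, left and right of the holder's starting place, colours in any order.
- spot_blue: Blue coaster, a fixed disc 76 mm in diameter, 3 mm thick, on the 6 mm thick floor of the aluminium storage tray: home of the blue-capped bottle, which stands on it at the start (its coloured edge shows around it). Origin: centre of its underside, 6 mm above the bench. The coasters lie 64 mm in front, left and right of the holder's starting place, colours in any order.
- spot_yellow: Yellow coaster, a fixed disc 76 mm in diameter, 3 mm thick, on the 6 mm thick floor of the aluminium storage tray: home of the yellow-capped bottle, which stands on it at the start (its coloured edge shows around it). Origin: centre of its underside, 6 mm above the bench. The coasters lie 64 mm in front, left and right of the holder's starting place, colours in any order.
- holder: Black cuvette holder, loose, about 110 g: a block 34 x 34 x 34 mm with a greenish glass cuvette (12.5 mm square) standing 12 mm out of its top. Origin: centre of its underside, x and y along its sides. It stands on the tray floor, 6 mm above the bench, amid the three taller bottles; the tray's back panel, 45 mm high, is 79 mm behind it. Grip it by the black block.
- stage: Sample stage, fixed: grey plate 170 x 170 mm, 18 mm thick. In its middle a square nest, inside 60 x 60 mm, with white rims 6 mm wide and 6 mm high; its floor is the plate's top, 18 mm above the bench. A blue detector head, 68 mm high, 120 mm wide, has its face 55 mm (lens 41 mm) from the nest's centre towards +x. Origin: plate's underside, under the nest's centre; axes along its sides.
- mat: Black rubber mat, fixed, 200 x 200 mm, 3 mm thick, empty at the start: the side area for the bottles. Origin: centre of its underside (on the bench), x and y along its sides. Mat and stage lie left and right of the tray, either way round.
- vial: Small amber glass vial, a loose upright cylinder 22 mm in diameter and 38 mm tall, on the tray's front left corner. Not to be moved. Origin: centre of its underside.

How it is judged (in metres and radians):
On the way, in this order (a step that is already met when the one before it is completed fails the run):
1. all three bottles stand upright on the black mat, the holder still in its place on the tray (within 30 mm) (x of bottle_red in the frame of mat between -0.088 and 0.088 m and y of bottle_red in the frame of mat between -0.088 and 0.088 m and z of each of bottle_red, bottle_blue, bottle_yellow in the frame of mat below 0.012 m and angle between each of bottle_red, bottle_blue, bottle_yellow's own z axis and vertical below 0.1 rad and x of bottle_blue in the frame of mat between -0.088 and 0.088 m and y of bottle_blue in the frame of mat between -0.088 and 0.088 m and x of bottle_yellow in the frame of mat between -0.088 and 0.088 m and y of bottle_yellow in the frame of mat between -0.088 and 0.088 m and distance of holder from where it was at the start of the episode below 0.03 m), for 0.2 s.
2. the holder sits flat in the nest of the sample stage while the bottles stand on the mat (horizontal distance between holder and stage below 0.015 m and z of holder in the frame of stage below 0.0225 m and angle between each of holder, bottle_red, bottle_blue, bottle_yellow's own z axis and vertical below 0.1 rad and x of bottle_red in the frame of mat between -0.088 and 0.088 m and y of bottle_red in the frame of mat between -0.088 and 0.088 m and z of each of bottle_red, bottle_blue, bottle_yellow in the frame of mat below 0.012 m and x of bottle_blue in the frame of mat between -0.088 and 0.088 m and y of bottle_blue in the frame of mat between -0.088 and 0.088 m and x of bottle_yellow in the frame of mat between -0.088 and 0.088 m and y of bottle_yellow in the frame of mat between -0.088 and 0.088 m), for 0.2 s.
3. every bottle is back on the coaster of its colour (horizontal distance between bottle_red and spot_red below 0.013 m and z of bottle_red in the frame of spot_red below 0.009 m and angle between each of bottle_red, bottle_blue, bottle_yellow's own z axis and vertical below 0.1 rad and horizontal distance between bottle_blue and spot_blue below 0.013 m and z of bottle_blue in the frame of spot_blue below 0.009 m and horizontal distance between bottle_yellow and spot_yellow below 0.013 m and z of bottle_yellow in the frame of spot_yellow below 0.009 m), for 0.2 s.
At the end, for the whole second after the job is handed in: The holder rests flat on the floor of the stage's nest, its centre within 15 mm of the nest's centre; each bottle stands upright on the coaster of its cap colour, within 13 mm of its centre; all four are at rest; the vial still stands (all of step 3 and horizontal distance between holder and stage below 0.015 m and z of holder in the frame of stage below 0.0225 m and angle between holder's own z axis and vertical below 0.1 rad and linear speed of each of holder, bottle_red, bottle_blue, bottle_yellow below 0.02 m/s and angle between vial's own z axis and vertical below 0.2 rad); the robot touches nothing.
It fails at once if the red bottle is tipped by more than about 35 degrees (angle between bottle_red's own z axis and vertical above 0.6 rad).
It fails at once if the blue bottle is tipped by more than about 35 degrees (angle between bottle_blue's own z axis and vertical above 0.6 rad).
It fails at once if the yellow bottle is tipped by more than about 35 degrees (angle between bottle_yellow's own z axis and vertical above 0.6 rad).
It fails at once if the amber vial is moved by more than 25 mm or knocked over (distance of vial from where it was at the start of the episode above 0.025 m or angle between vial's own z axis and vertical above 0.6 rad).
It also fails if it takes over 138 s, if anything falls off the work surface, if the arm or the gripper's body presses on something with over 40 N, if the wrist force passes 120 N, or if a joint passes its speed limit or range.

### The arm

A 6-joint arm with a two-finger parallel gripper is mounted at the origin on the work surface. World frame = base frame: x ahead of the robot, y to its left, z up, the work surface at z = 0. Lengths are in mm, angles in rad, forces in N, time in s.
With the tool pointing down it reaches from about 275 to 1000 mm from the base axis. Payload 8.4 kg.
Tool frame: the origin (TCP) lies midway between the tips of the shut fingers; the grasp point (between the pads) lies 19 mm behind it; z points along the fingers, y is the direction in which the jaws open and shut (so a half turn about z gives the same grasp; the last joint's range is limited). The gripper opens to 85 mm and grips with 20 to 120 N. Pads are 22 mm wide; open, the fingers measure 114 mm over their backs; the gripper's body (76 mm by 85 mm) begins 54 mm behind the grasp point. The pads swing forward as they close: fully open they stand 13 mm farther back than shut.
Start: joints at [-1.247, 0.353, 1.633, -0, 1.155, -0.002], TCP at [200.04, -592.125, 231.281] pointing down, gripper open.
Joint ranges: [-2.63, 2.63], [-0.92, 2.1], [0.06, 2.66], [-1.3, 4.44], [0, 2.69], [-3.02, 3.02]. Speed limits (rad/s): [2.22, 2.22, 2.79, 3.14, 3.14, 3.14].

### API

Orientations are given as [roll, pitch, yaw] about the fixed x, y, z axes, in that order (R = Rz(yaw) Ry(pitch) Rx(roll)).
In Python, from rig import * gives the robot as it stands.
- The arm moves only by the tool play_rows, never from a script. Its argument "moves" is a list of rows, each a list of 3 entries, a list of its own where there are three numbers: the shift along the tool's x, y, z in m, then the turn, a rotation vector about the tool's x, y, z in rad, then the opening in per cent of the stroke, from 0 (shut) to 100 (fully open). In form: [[[x, y, z], [rx, ry, rz], fingers], ...]. A call has 1 to 20 rows; each row shifts and turns the commanded pose from where the row before left it, along the tool's axes as they then stand; what a row does not reach is not made up. A row lasts 1/10 s, in which the tool goes at most 50 mm and 8.59 degrees, less where a joint would pass 70% of its speed; a pose out of reach is approached as far as the arm can. A call is refused whole if a number of a shift passes 0.05 or a number of a turn 0.15, either way. A call with a gripper value outside its range is refused whole. The fingers move at their own pace and stop on an object; "squeeze" is the grip in N (left out, the last holds). Time passes only in rows, so rows that do not move let the fingers close. It gives the time, the measured TCP pose, the force and the opening at its end, in the units of the state.
- sense(): the state, without advancing time (a new reading comes with each control period).
- grab_frame(name): name is "scene" or "top" or "wrist"; returns a dict with "pixels" (400x640x3 uint8, red, green, blue), "intrinsics" (3x3 intrinsics, pixels), "distortion" ([k1, k2, p1, p2, k3] as OpenCV has them; the pictures are not rectified), "R" (3x3) and "t" (3): a world point X has camera coordinates R X + t. Camera axes: x right, y down, z forward; pixel columns grow to the right and rows downward; lengths in mm; the calibration is good to about 2 mm. A picture is of the moment at which its call begins. There is no depth.
- sign_off(): hands the job in, once; it reports no verdict.
The state is a dict: "clock": time; "qpos": joint angles; "qvel": joint speeds; "joint_efforts": joint torques, N m; "eef_pos": TCP position; "tcp_rot": TCP orientation; "contact_force": force on the tool from outside, world axes, zero at the start; "wrist_torque": the same for the moment, N m; "opening": opening from 0.0 (shut) to 1.0 (fully open).
Only numpy, scipy, OpenCV 4.12 (cv2) and the standard library are available. Lean on these libraries where they do the work, as an engineer would, in place of code of your own. Each camera call takes 0.05 s, during which the arm holds its last target. There are 200 camera calls.

## Working session

There is one attempt and no reset: what is moved stays moved. The work goes in short steps, Python scripts to look and compute and a tool call to move; the robot and the scene stay as the last step left them, time stands still between calls to the robot, and variables do not carry over. Pictures are saved under pics/ and viewed, about 12 in all and at most 16, crops included, and the job is handed in when it is done.

Besides the shell and the picture viewer there is one more tool, called after "Emit:" by a JSON object that holds its "method" and its "body". play_rows: Moves the arm, as the interface text tells. Its arguments: {"type":"object","properties":{"moves":{"type":"array"},"squeeze":{"type":"number"}},"required":["moves"]}

```bash
mkdir -p pics; cat > h.py <<'E'
from rig import *
import numpy as np, cv2, json
def snap(name,fn,crop=None,scale=1):
    f=grab_frame(name); p=np.array(f["pixels"])[:,:,::-1].copy()
    np.savez("pics/"+fn+".npz",**{k:np.array(v) for k,v in f.items()})
    if crop: x0,y0,x1,y1=crop; p=p[y0:y1,x0:x1]
    if scale!=1: p=cv2.resize(p,None,fx=scale,fy=scale,interpolation=cv2.INTER_CUBIC)
    cv2.imwrite("pics/"+fn+".png",p); return f
def load(fn): return dict(np.load("pics/"+fn+".npz"))
def px2w(f,uv,z):
    uv=np.array(uv,float).reshape(-1,1,2)
    n=cv2.undistortPoints(uv,np.array(f["intrinsics"],float),np.array(f["distortion"],float)).reshape(-1,2)
    R=np.array(f["R"]);t=np.array(f["t"]).ravel(); c=-R.T@t
    d=np.c_[n,np.ones(len(n))]@R
    return c+d*((z-c[2])/d[:,2])[:,None]
def w2px(f,X):
    R=np.array(f["R"]);t=np.array(f["t"]).ravel()
    return cv2.projectPoints(np.array(X,float).reshape(-1,3),cv2.Rodrigues(R)[0],t,np.array(f["intrinsics"],float),np.array(f["distortion"],float))[0].reshape(-1,2)
E
python3 - <<'E'
from h import *
f=snap("top","top0"); s=sense(); print(s)
g=snap("scene","scene0")
for a in (f,g): print(-a["R"].T@np.array(a["t"]).ravel(), np.round(a["R"],2).tolist(), a["intrinsics"])
E
```

```text
{'clock': 0.05, 'qpos': array([-1.24739120e+00,  3.53633116e-01,  1.63414660e+00,  1.24289674e-05,
        1.15520635e+00, -2.43802652e-03]), 'qvel': array([ 0.00164248, -0.00075095, -0.00139379,  0.00159003, -0.00055342,
        0.00082555]), 'joint_efforts': array([-2.65609006e-04, -6.06888771e+01, -3.43168724e+01, -1.30079825e-04,
        3.85936175e-03,  3.00917554e-05]), 'eef_pos': array([ 199.89439934, -591.65988361,  230.56574086]), 'tcp_rot': array([-3.14019927e+00, -1.47611362e-05,  3.25838114e-01]), 'contact_force': array([-0.17776447, -0.46730995, -0.40857007]), 'wrist_torque': array([-0.02497535,  0.06385678,  0.03031062]), 'opening': 0.9995533600603592}
[397.5835413   17.10100523 888.50160063] [[-0.01, -1.0, -0.01], [-0.98, 0.01, -0.2], [0.2, 0.01, -0.98]] [[430.00866908   0.         318.91606542]
 [  0.         430.00866908 199.66425537]
 [  0.           0.           1.        ]]
[1001.16968732  636.39088958  516.48690818] [[-0.83, 0.56, 0.0], [0.3, 0.44, -0.85], [-0.48, -0.7, -0.53]] [[438.92843631   0.         327.22423527]
 [  0.         438.92843631 204.76366362]
 [  0.           0.           1.        ]]
```

View pics/top0.png

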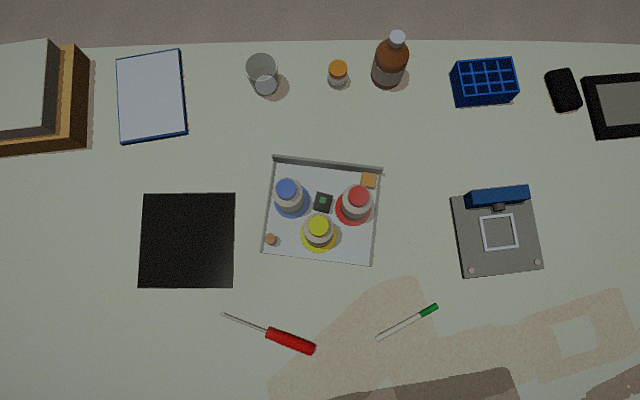

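View pics/scene0.png

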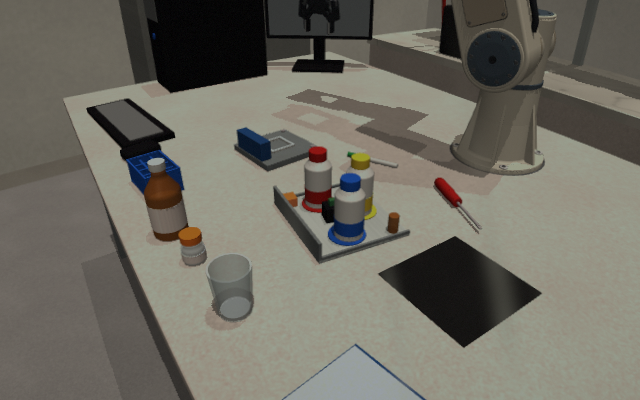

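The top view has the mat on the left around (187,240), the tray around (322,210) with blue left, red right and yellow in front, and the stage on the right around (498,232). An orange cube sits in the tray's back right corner. I'll enlarge the tray and the stage next.

```bash
python3 - <<'E'
from h import *
p=load("top0")["pixels"][:,:,::-1]
a=cv2.resize(p[145:275,255:390],None,fx=4.4,fy=4.4,interpolation=cv2.INTER_CUBIC)
cv2.imwrite("pics/c1.png",a)
b=cv2.resize(p[175:285,440:550],None,fx=5,fy=5,interpolation=cv2.INTER_CUBIC)
cv2.imwrite("pics/c2.png",b)
f=load("top0")
# cap blobs
hsv=cv2.cvtColor(p,cv2.COLOR_BGR2HSV)
m=px2w(f,[[145,194],[236,193],[138,287],[233,289]],3);print("mat",m.round(0).tolist(),m.mean(0))
E
```

```text
mat [[594.0, 395.0, 3.0], [594.0, 198.0, 3.0], [398.0, 397.0, 3.0], [394.0, 199.0, 3.0]] [494.98181107 297.34511331   3.        ]
```

View pics/c1.png

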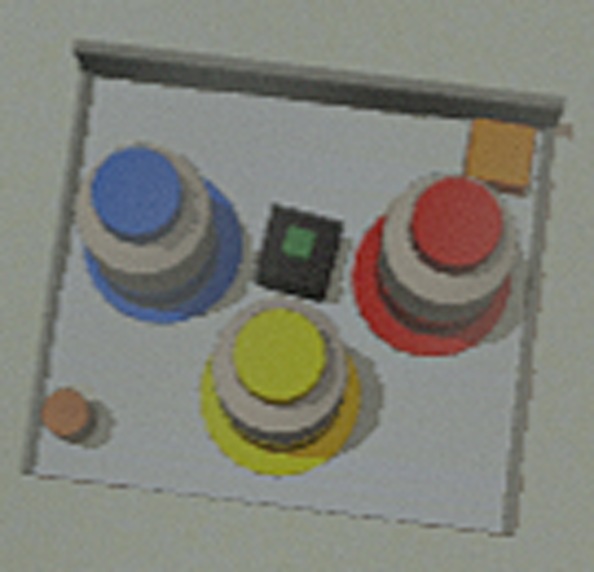

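View pics/c2.png

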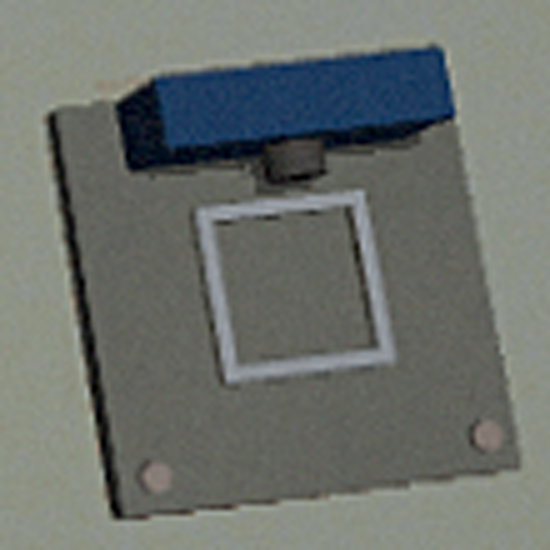

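The crops (scaled 4.4 and 5) give these centres:
- caps: blue (136,192), red (458,222), yellow (279,354)
- cuvette top: (299,242)
- vial: (67,412)
- nest rim corners: (195,208), (367,190), (396,360), (228,383)

```bash
python3 - <<'E'
from h import *
f=load("top0")
c=lambda L,o,s:[( (x+.5)/s-.5+o[0],(y+.5)/s-.5+o[1]) for x,y in L]
A=lambda L:c(L,(255,145),4.4); B=lambda L:c(L,(440,175),5)
P=lambda n,x:print(n,x.round(1).tolist())
P("caps b r y",px2w(f,A([(136,192),(458,222),(279,354)]),134))
P("cuv",px2w(f,A([(299,242)]),52))
P("disc edges y: left,right,bottom",px2w(f,A([(201,408),(361,402),(278,476)]),9))
P("blue bottom",px2w(f,A([(165,323),(242,250)]),9)); P("red bottom/left",px2w(f,A([(428,355),(354,270)]),9))
P("holder top back corners",px2w(f,A([(274,204),(343,219)]),40))
P("vial",px2w(f,A([(67,412)]),44)); P("tray front corners",px2w(f,A([(25,472),(513,533)]),8))
P("cube top",px2w(f,A([(470,120),(535,125),(530,188),(465,182)]),35))
n=px2w(f,B([(195,208),(367,190),(396,360),(228,383)]),24);P("nest",n);P("nestc",n.mean(0))
d=n[0]-n[3];print("yaw",np.arctan2(d[1],d[0]),np.arctan2(*(n[0]-n[1])[:2][::-1])-np.pi/2)
P("det top",px2w(f,B([(160,80),(440,48),(455,120),(165,148)]),86))
E
```

```text
caps b r y [[572.2, 81.5, 134.0], [557.9, -49.9, 134.0], [504.5, 23.7, 134.0]]
cuv [[567.0, 14.8, 52.0]]
disc edges y: left,right,bottom [[497.3, 61.4, 9.0], [499.2, -13.3, 9.0], [465.2, 25.8, 9.0]]
blue bottom [[537.7, 78.2, 9.0], [572.2, 41.7, 9.0]]
red bottom/left [[520.9, -45.1, 9.0], [561.9, -11.2, 9.0]]
holder top back corners [[587.4, 26.0, 40.0], [579.9, -5.6, 40.0]]
vial [[492.2, 119.8, 44.0]]
tray front corners [[468.4, 143.5, 8.0], [437.6, -82.3, 8.0]]
cube top [[627.5, -65.8, 35.0], [624.7, -96.1, 35.0], [594.5, -92.6, 35.0], [597.8, -62.5, 35.0]]
nest [[533.7, -305.2, 24.0], [540.1, -378.6, 24.0], [469.7, -384.1, 24.0], [461.8, -313.1, 24.0]]
nestc [501.3, -345.2, 24.0]
yaw 0.10870778476584593 0.08678762331289525
det top [[574.0, -272.6, 86.0], [585.5, -385.5, 86.0], [556.8, -388.3, 86.0], [547.4, -272.4, 86.0]]
```

Emit:
{"method": "play_rows", "body": {"moves": [[[0,0,0],[0,0,0.109],85],[[0,0,0],[0,0,0.109],85],[[0,0,0],[0,0,0.108],85],[[0.0205,-0.041,0],[0,0,0],85],[[0.0205,-0.041,0],[0,0,0],85],[[0.0205,-0.041,0],[0,0,0],85],[[0.0205,-0.041,0],[0,0,0],85],[[0.0205,-0.041,0],[0,0,0],85],[[0.0205,-0.041,0],[0,0,0],85],[[0.0205,-0.041,0],[0,0,0],85],[[0.0205,-0.041,0],[0,0,0],85],[[0.0205,-0.041,0],[0,0,0],85],[[0.0205,-0.041,0],[0,0,0],85],[[0.0205,-0.041,0],[0,0,0],85],[[0.0205,-0.041,0],[0,0,0],85],[[0.0205,-0.041,0],[0,0,0],85],[[0.0205,-0.041,0],[0,0,0],85],[[0.0205,-0.041,0],[0,0,0],85]], "squeeze": 40}}

```text
clock: 1.9
eef_pos: [508.0, 24.7, 231.2]
tcp_rot: [3.141, 0.0, 0.0]
contact_force: [0.0, -0.4, 0.0]
opening: 0.85
```

```bash
python3 - <<'E'
from h import *
f=snap("wrist","w1"); print(-f["R"].T@np.array(f["t"]).ravel(),np.round(f["R"],2).tolist())
E
```

```text
[589.6549324   25.69831059 373.09957688] [[-0.0, -1.0, 0.0], [-0.95, 0.0, 0.32], [-0.32, -0.0, -0.95]]
```

View pics/w1.png

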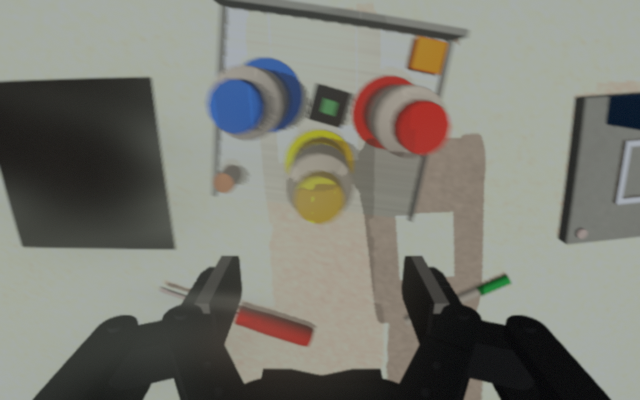

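The wrist view shows all three caps, with centres at blue (236,106), red (422,127) and yellow (319,199). The holder's top is around (330,106).

```bash
python3 - <<'E'
from h import *
f=load("w1")
P=lambda n,x:print(n,x.round(1).tolist())
P("caps b r y",px2w(f,[(236,106),(422,127),(319,199)],134))
P("cuv",px2w(f,[(330,106)],52))
h=px2w(f,[(316,84),(350,93),(343,127),(309,119)],40);P("holder",h);P("c",h.mean(0))
P("mat",px2w(f,[(151,78),(174,247),(22,246)],3))
E
```

```text
caps b r y [[574.3, 83.7, 134.0], [560.1, -44.1, 134.0], [507.4, 27.4, 134.0]]
cuv [[568.8, 17.7, 52.0]]
holder [[588.0, 30.5, 40.0], [579.9, -1.2, 40.0], [548.3, 4.8, 40.0], [555.9, 37.4, 40.0]]
c [568.0, 17.9, 40.0]
mat [[595.4, 202.6, 3.0], [401.0, 204.1, 3.0], [400.0, 401.9, 3.0]]
```

Emit:
{"method": "play_rows", "body": {"moves": [[[-0.002,-0.001,0.03],[0,0,0],85],[[0,0,0.03],[0,0,0],85],[[0,0,0.03],[0,0,0],85],[[0,0,0.03],[0,0,0],85],[[0,0,0.02],[0,0,0],85],[[0,0,0.015],[0,0,0],85],[[0,0,0.011],[0,0,0],85],[[0,0,0],[0,0,0],85],[[0,0,0],[0,0,0],50],[[0,0,0],[0,0,0],50],[[0,0,0],[0,0,0],50],[[0,0,0],[0,0,0],50],[[0,0,0],[0,0,0],50],[[0,0,0],[0,0,0],50]], "squeeze": 40}}

```text
clock: 3.35
eef_pos: [506.2, 23.8, 65.9]
tcp_rot: [-3.142, -0.001, -0.0]
contact_force: [-1.5, 0.6, 6.2]
opening: 0.66
```

Emit:
{"method": "play_rows", "body": {"moves": [[[0,0,-0.01],[0,0,0],50],[[0,0,-0.02],[0,0,0],50],[[0,0,-0.02],[0,0,0],50],[[0,0,-0.02],[0,0,0],50],[[0,-0.015,0],[0,0,0],50],[[-0.001,-0.03,0],[0,0,0],50],[[-0.001,-0.03,0],[0,0,0],50],[[-0.001,-0.03,0],[0,0,0],50],[[-0.001,-0.03,0],[0,0,0],50],[[-0.001,-0.03,0],[0,0,0],50],[[-0.001,-0.03,0],[0,0,0],50],[[-0.001,-0.03,0],[0,0,0],50],[[-0.001,-0.03,0],[0,0,0],50],[[-0.001,-0.03,0],[0,0,0],50],[[0,-0.024,0],[0,0,0],50],[[0,0,0.025],[0,0,0],50],[[0,0,0.025],[0,0,0],50],[[0,0,0.015],[0,0,0],50],[[0,0,0.006],[0,0,0],50],[[0,0,0],[0,0,0],50]]}}

```text
clock: 5.35
eef_pos: [496.1, 332.6, 63.4]
tcp_rot: [3.141, 0.002, -0.0]
contact_force: [-0.5, 0.2, -2.5]
opening: 0.664
```

```bash
python3 - <<'E'
from h import *
s=sense(); print(s["eef_pos"],s["contact_force"],s["opening"])
snap("scene","s2",(200,120,560,360),2)
E
```

```text
[496.09267188 332.56618355  63.3858282 ] [-0.53284372  0.22458138 -2.51582432] 0.6640559265696692
```

View pics/s2.png

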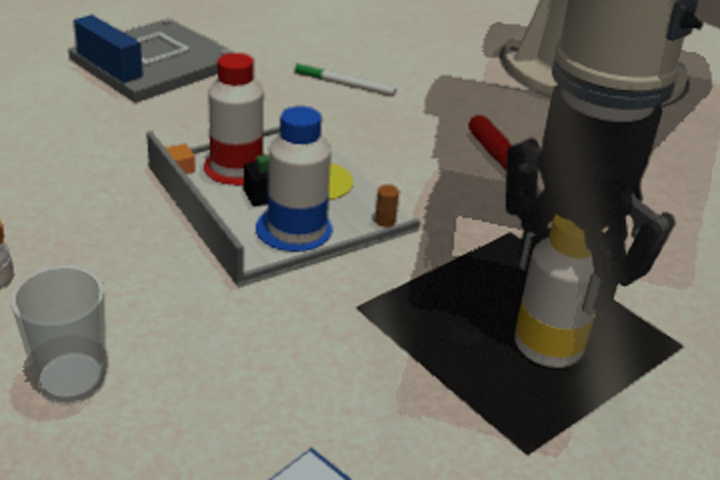

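The bottle hangs upright over the mat, and the wrist reads its 2.5 N weight. I'll lower the last few millimetres, release and rise.

Emit:
{"method": "play_rows", "body": {"moves": [[[0,0,0.002],[0,0,0],50],[[0,0,0.002],[0,0,0],50],[[0,0,0],[0,0,0],50],[[0,0,0],[0,0,0],50]]}}

```text
clock: 5.8
eef_pos: [496.9, 332.9, 60.6]
tcp_rot: [-3.141, -0.0, -0.0]
contact_force: [-0.4, 0.6, -1.3]
opening: 0.664
```

Emit:
{"method": "play_rows", "body": {"moves": [[[0,0,0.0005],[0,0,0],85],[[0,0,0],[0,0,0],85],[[0,0,0],[0,0,0],85],[[0,0,-0.02],[0,0,0],85],[[0,0,-0.04],[0,0,0],85],[[0,0,-0.04],[0,0,0],85],[[0.011,0.035,0],[0,0,0],85],[[0.011,0.036,0],[0,0,0],85],[[0.011,0.036,0],[0,0,0],85],[[0.011,0.036,0],[0,0,0],85],[[0.011,0.036,0],[0,0,0],85],[[0.011,0.036,0],[0,0,0],85],[[0.011,0.035,0],[0,0,0],85],[[0,0,0],[0,0,0],85],[[0,0,0],[0,0,0],85]]}}

```text
clock: 7.3
eef_pos: [573.8, 82.3, 159.8]
tcp_rot: [-3.141, 0.0, -0.002]
contact_force: [-0.2, 0.0, -0.7]
opening: 0.852
```

```bash
python3 - <<'E'
from h import *
s=sense(); print(s["eef_pos"],s["contact_force"],s["opening"])
f=snap("top","t3")
snap("wrist","w3")
E
```

```text
[573.76498005  82.26014474 159.81826109] [-0.16445539  0.03558262 -0.69293207] 0.8517138737153527
```

View pics/w3.png

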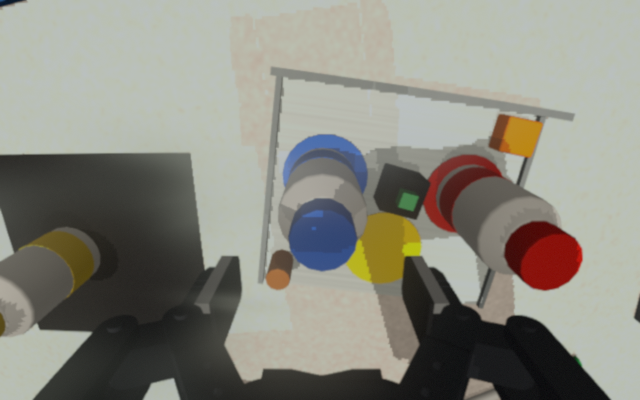

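The yellow bottle stands on the mat. The blue cap at (321,234) is centred between the fingers, so I'll go down and grip it.

Emit:
{"method": "play_rows", "body": {"moves": [[[0,0,0.03],[0,0,0],85],[[0,0,0.03],[0,0,0],85],[[0,0,0.02],[0,0,0],85],[[0,0,0.014],[0,0,0],85],[[0,0,0],[0,0,0],85],[[0,0,0],[0,0,0],50],[[0,0,0],[0,0,0],50],[[0,0,0],[0,0,0],50],[[0,0,0],[0,0,0],50],[[0,0,0],[0,0,0],50]]}}

```text
clock: 8.4
eef_pos: [574.3, 83.0, 66.7]
tcp_rot: [-3.141, -0.002, -0.0]
contact_force: [-0.1, -0.2, 5.1]
opening: 0.664
```

```bash
python3 - <<'E'
from h import *
f=load("w3")
P=lambda n,x:print(n,x.round(1).tolist())
P("blue cap",px2w(f,[(322,234)],134))
P("yel disc L R top",px2w(f,[(347,250),(421,248),(384,212)],9))
P("cuv",px2w(f,[(408,202)],52))
s=sense(); print(s["eef_pos"],s["contact_force"])
E
```

```text
blue cap [[577.7, 83.6, 134.0]]
yel disc L R top [[503.2, 59.7, 9.0], [504.9, -10.9, 9.0], [541.8, 26.7, 9.0]]
cuv [[566.7, 16.9, 52.0]]
[574.34442802  82.95027778  66.65374367] [-0.09875504 -0.19123681  5.11680324]
```

Emit:
{"method": "play_rows", "body": {"moves": [[[0,0,-0.01],[0,0,0],50],[[0,0,-0.02],[0,0,0],50],[[0,0,-0.02],[0,0,0],50],[[0,0,-0.02],[0,0,0],50],[[-0.002,-0.015,0],[0,0,0],50],[[-0.003,-0.03,0],[0,0,0],50],[[-0.003,-0.03,0],[0,0,0],50],[[-0.003,-0.03,0],[0,0,0],50],[[-0.003,-0.03,0],[0,0,0],50],[[-0.002,-0.028,0],[0,0,0],50],[[-0.001,-0.019,0],[0,0,0],50],[[0,0,0],[0,0,0],50],[[0,0,0.025],[0,0,0],50],[[0,0,0.025],[0,0,0],50],[[0,0,0.018],[0,0,0],50],[[0,0,0.003],[0,0,0],50],[[0,0,0.002],[0,0,0],50],[[0,0,0.002],[0,0,0],50],[[0,0,0],[0,0,0],50]]}}

```text
clock: 10.3
eef_pos: [557.3, 264.8, 61.6]
tcp_rot: [-3.141, -0.001, -0.0]
contact_force: [-0.4, 0.7, -2.2]
opening: 0.664
```

Emit:
{"method": "play_rows", "body": {"moves": [[[0,0,0.001],[0,0,0],50],[[0,0,0],[0,0,0],85],[[0,0,0],[0,0,0],85],[[0,0,0],[0,0,0],85],[[0,0,-0.02],[0,0,0],85],[[0,0,-0.04],[0,0,0],85],[[0,0,-0.04],[0,0,0],85],[[0,0.026,0],[0,0,0],85],[[0,0.036,0],[0,0,0],85],[[0,0.036,0],[0,0,0],85],[[0,0.036,0],[0,0,0],85],[[0,0.036,0],[0,0,0],85],[[0,0.036,0],[0,0,0],85],[[0,0.036,0],[0,0,0],85],[[0,0.036,0],[0,0,0],85],[[0.002,0.034,0],[0,0,0],85],[[0,0,0],[0,0,0],85],[[0,0,0],[0,0,0],85]]}}

```text
clock: 12.1
eef_pos: [558.7, -47.7, 159.9]
tcp_rot: [-3.141, -0.0, -0.002]
contact_force: [-0.0, 0.2, 0.4]
opening: 0.853
```

```bash
python3 - <<'E'
from h import *
s=sense(); print(s["eef_pos"],s["opening"])
snap("wrist","w4"); p=load("w4")["pixels"]
a=p[:,120:560]; cv2.imwrite("pics/w4.png",a[:,:,::-1])
E
```

```text
[558.65414222 -47.70038506 159.89856344] 0.8526177417034578
```

View pics/w4.png

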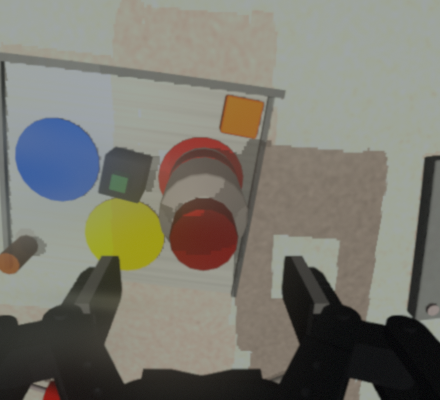

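The red cap at full-frame (324,234) is centred between the fingers. The blue coaster, the yellow coaster and the holder are all clear in view.

Emit:
{"method": "play_rows", "body": {"moves": [[[0,0.001,0.03],[0,0,0],85],[[0,0,0.03],[0,0,0],85],[[0,0,0.02],[0,0,0],85],[[0,0,0.014],[0,0,0],85],[[0,0,0],[0,0,0],85],[[0,0,0],[0,0,0],50],[[0,0,0],[0,0,0],50],[[0,0,0],[0,0,0],50],[[0,0,0],[0,0,0],50],[[0,0,0],[0,0,0],50]]}}

```text
clock: 13.15
eef_pos: [559.3, -48.2, 66.6]
tcp_rot: [-3.141, -0.002, -0.001]
contact_force: [-1.0, 0.3, 5.4]
opening: 0.665
```

```bash
python3 - <<'E'
from h import *
f=load("w4")
P=lambda n,x:print(n,x.round(1).tolist())
P("red cap",px2w(f,[(324,234)],134))
P("blue disc L R T B",px2w(f,[(136,159),(219,160),(178,118),(177,201)],9))
P("yel disc L R T B",px2w(f,[(206,233),(283,236),(245,198),(244,271)],9))
P("cuv",px2w(f,[(239,184)],52))
h=px2w(f,[(237,147),(273,154),(260,201),(220,192)],40);P("holder",h);P("c",h.mean(0))
s=sense(); print(s["eef_pos"],s["contact_force"])
E
```

```text
red cap [[562.8, -48.2, 134.0]]
blue disc L R T B [[577.4, 116.9, 9.0], [575.9, 42.7, 9.0], [612.4, 74.4, 9.0], [538.0, 85.1, 9.0]]
yel disc L R T B [[506.1, 61.8, 9.0], [503.1, -10.7, 9.0], [540.8, 22.3, 9.0], [465.5, 29.0, 9.0]]
cuv [[566.7, 15.9, 52.0]]
holder [[592.9, 18.2, 40.0], [587.2, -9.4, 40.0], [548.7, 3.0, 40.0], [556.5, 34.9, 40.0]]
c [571.3, 11.7, 40.0]
[559.33613246 -48.1809354   66.62550395] [-0.99238693  0.27007048  5.41223338]
```

Emit:
{"method": "play_rows", "body": {"moves": [[[0,0,-0.01],[0,0,0],50],[[0,0,-0.02],[0,0,0],50],[[0,0,-0.02],[0,0,0],50],[[0,0,-0.02],[0,0,0],50],[[-0.006,-0.0155,0],[0,0,0],50],[[-0.012,-0.031,0],[0,0,0],50],[[-0.012,-0.031,0],[0,0,0],50],[[-0.012,-0.031,0],[0,0,0],50],[[-0.012,-0.031,0],[0,0,0],50],[[-0.012,-0.031,0],[0,0,0],50],[[-0.012,-0.031,0],[0,0,0],50],[[-0.012,-0.031,0],[0,0,0],50],[[-0.012,-0.031,0],[0,0,0],50],[[-0.012,-0.031,0],[0,0,0],50],[[-0.008,-0.0185,0],[0,0,0],50],[[0,0,0],[0,0,0],50],[[0,0,0.025],[0,0,0],50],[[0,0,0.025],[0,0,0],50],[[0,0,0.018],[0,0,0],50],[[0,0,0.003],[0,0,0],50]]}}

```text
clock: 15.15
eef_pos: [434.6, 263.4, 62.5]
tcp_rot: [3.139, 0.004, -0.0]
contact_force: [-0.5, -0.8, -3.4]
opening: 0.664
```

Emit:
{"method": "play_rows", "body": {"moves": [[[0,0,0.002],[0,0,0],50],[[0,0,0.002],[0,0,0],50],[[0,0,0.001],[0,0,0],50],[[0,0,0],[0,0,0],85],[[0,0,0],[0,0,0],85],[[0,0,0],[0,0,0],85],[[0,0,-0.02],[0,0,0],85],[[0,0,-0.04],[0,0,0],85],[[0,0,-0.04],[0,0,0],85],[[0,0,-0.02],[0,0,0],85],[[0,0,0],[0,0,0],85]]}}

```text
clock: 16.25
eef_pos: [438.5, 266.0, 183.2]
tcp_rot: [-3.138, -0.005, -0.0]
contact_force: [-0.3, -0.6, 0.4]
opening: 0.849
```

Emit:
{"method": "play_rows", "body": {"moves": [[[0.01,0.031,0],[0,0,0],85],[[0.01,0.031,0],[0,0,0],85],[[0.01,0.031,0],[0,0,0],85],[[0.01,0.031,0],[0,0,0],85],[[0.01,0.031,0],[0,0,0],85],[[0.01,0.031,0],[0,0,0],85],[[0.01,0.031,0],[0,0,0],85],[[0.01,0.032,0],[0,0,0],85],[[0,0,0],[0,0,0],85],[[0,0,0],[0,0,0],85]]}}

```text
clock: 17.25
eef_pos: [516.1, 15.3, 178.7]
tcp_rot: [-3.141, 0.002, -0.002]
contact_force: [-1.0, -0.5, -0.1]
opening: 0.851
```

```bash
python3 - <<'E'
from h import *
s=sense(); print(s["eef_pos"],s["opening"])
snap("wrist","w5"); p=load("w5")["pixels"]; a=p[60:260,210:450,::-1]
a=cv2.resize(a,None,fx=2.5,fy=2.5,interpolation=cv2.INTER_CUBIC)
snap("top","t5"); b=load("t5")["pixels"][180:300,130:250,::-1]; b=cv2.resize(b,(300,300),interpolation=cv2.INTER_CUBIC)
c=np.zeros((500,600+0,3),np.uint8); c[:500,:600]=a
cv2.imwrite("pics/w5.png",c); cv2.imwrite("pics/t5.png",b)
E
```

```text
[516.10296039  15.27736416 178.74179298] 0.8514016102571725
```

View pics/w5.png

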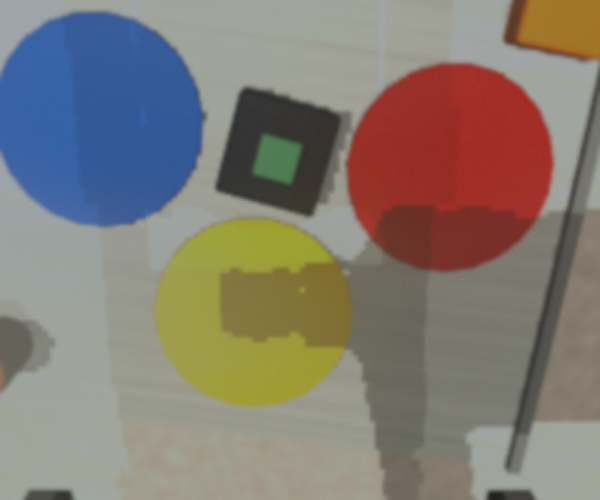

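View pics/t5.png

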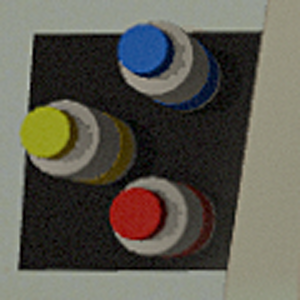

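All three bottles stand on the mat. In the 2.5x crop the coaster centres are blue (101,119), red (450,167) and yellow (253,312). The block's corners are (244,88), (341,115), (313,215) and (217,188).

```bash
python3 - <<'E'
from h import *
f=load("w5"); C=lambda L:[((x+.5)/2.5-.5+210,(y+.5)/2.5-.5+60) for x,y in L]
P=lambda n,x:print(n,x.round(1).tolist())
P("discs b r y",px2w(f,C([(101,119),(450,167),(253,312)]),9))
P("cuv",px2w(f,C([(277,159)]),52))
h=px2w(f,C([(244,88),(341,115),(313,215),(217,188)]),40);P("h",h);P("c",h.mean(0))
for a,b in((3,0),(2,1)): d=h[b]-h[a];print(np.arctan2(d[1],d[0]))
for a,b in((1,0),(2,3)): d=h[b]-h[a];print(np.arctan2(-d[0],d[1]))
E
```

```text
discs b r y [[576.4, 79.2, 9.0], [559.2, -45.5, 9.0], [504.8, 26.1, 9.0]]
cuv [[567.0, 16.7, 52.0]]
h [[587.9, 27.1, 40.0], [579.5, -3.7, 40.0], [547.4, 5.0, 40.0], [556.4, 36.4, 40.0]]
c [567.8, 16.2, 40.0]
-0.28613167080809454
-0.2625893413656398
-0.26640691588770865
-0.2783795282720884
```

Emit:
{"method": "play_rows", "body": {"moves": [[[0.025,-0.001,0],[0,0,0],75],[[0.026,0,0],[0,0,0],75],[[0,0,0],[0,0,0.135],75],[[0,0,0],[0,0,0.135],75],[[0,0,0.03],[0,0,0],75],[[0,0,0.03],[0,0,0],75],[[0,0,0.03],[0,0,0],75],[[0,0,0.02],[0,0,0],75],[[0,0,0.01],[0,0,0],75],[[0,0,0],[0,0,0],75],[[0,0,0],[0,0,0],75]]}}

```text
clock: 18.45
eef_pos: [568.1, 17.3, 60.4]
tcp_rot: [-3.141, -0.001, -0.27]
contact_force: [0.0, -0.6, 0.5]
opening: 0.748
```

Emit:
{"method": "play_rows", "body": {"moves": [[[0,0,0.02],[0,0,0],75],[[0,0,0.015],[0,0,0],75],[[0,0,0.009],[0,0,0],75],[[0,0,0.0035],[0,0,0],75],[[0,0,0],[0,0,0],75],[[0,0,0],[0,0,0],30],[[0,0,0],[0,0,0],30],[[0,0,0],[0,0,0],30],[[0,0,0],[0,0,0],30],[[0,0,0],[0,0,0],30],[[0,0,0],[0,0,0],30],[[0,0,0],[0,0,0],30]], "squeeze": 30}}

```text
clock: 19.65
eef_pos: [568.3, 16.8, 13.0]
tcp_rot: [-3.141, -0.001, -0.27]
contact_force: [-0.3, -0.6, 6.6]
opening: 0.39
```

Emit:
{"method": "play_rows", "body": {"moves": [[[0,0,-0.02],[0,0,0],30],[[0,0,-0.03],[0,0,0],30],[[0,0,-0.04],[0,0,0],30],[[0,0,-0.04],[0,0,0],30],[[0,0,0],[0,0,-0.135],30],[[0,0,0],[0,0,-0.135],30],[[-0.005,0.015,0],[0,0,0],30],[[-0.01,0.032,0],[0,0,0],30],[[-0.01,0.032,0],[0,0,0],30],[[-0.01,0.032,0],[0,0,0],30],[[-0.01,0.032,0],[0,0,0],30],[[-0.01,0.032,0],[0,0,0],30],[[-0.01,0.032,0],[0,0,0],30],[[-0.01,0.032,0],[0,0,0],30],[[-0.01,0.032,0],[0,0,0],30],[[-0.01,0.031,0],[0,0,0],30],[[0,0,0],[0,0,0],30],[[0,0,0],[0,0,0],30]]}}

```text
clock: 21.45
eef_pos: [471.5, -285.8, 141.8]
tcp_rot: [-3.141, 0.001, -0.005]
contact_force: [-0.1, 0.6, -1.0]
opening: 0.393
```

```bash
python3 - <<'E'
from h import *
s=sense(); print(s["eef_pos"],s["opening"],s["contact_force"])
snap("wrist","w6",(200,0,640,330),1.5)
E
```

```text
[ 471.5086187  -285.81457112  141.83951555] 0.39333088017742374 [-0.10452732  0.61195628 -0.97722255]
```

View pics/w6.png

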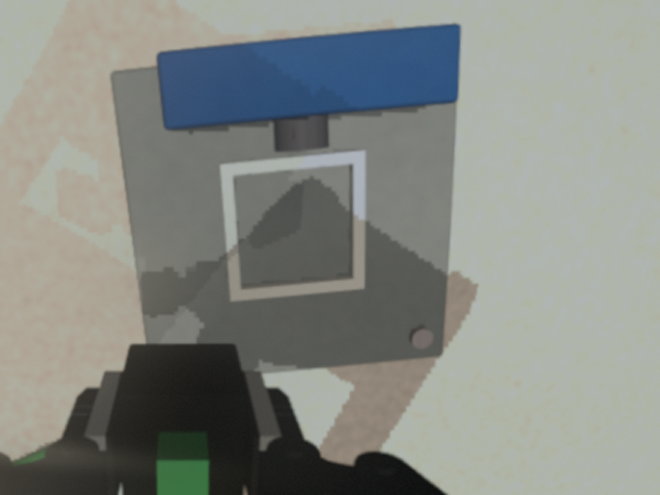

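The holder is held straight between the fingers, at the lower left of the crop. The nest's rim corners in the 1.5x crop are (220,165), (366,151), (364,288) and (231,301).

```bash
python3 - <<'E'
from h import *
f=load("w6"); C=lambda L:[((x+.5)/1.5-.5+200,(y+.5)/1.5-.5) for x,y in L]
n=px2w(f,C([(220,165),(366,151),(364,288),(231,301)]),24);print(n.round(1).tolist(),n.mean(0))
E
```

```text
[[533.3, -303.7, 24.0], [540.1, -375.5, 24.0], [469.3, -381.7, 24.0], [462.3, -310.8, 24.0]] [ 501.26312947 -342.94588054   24.        ]
```

Emit:
{"method": "play_rows", "body": {"moves": [[[0.015,0.029,0],[0,0,0],30],[[0.015,0.029,0],[0,0,0],30],[[0,0,0],[0,0,0],30],[[0,0,0.03],[0,0,0],30],[[0,0,0.03],[0,0,0],30],[[0,0,0.025],[0,0,0],30],[[0,0,0.015],[0,0,0],30],[[0,0,0.01],[0,0,0],30],[[0,0,0.003],[0,0,0],30],[[0,0,0.001],[0,0,0],30],[[0,0,0],[0,0,0],30],[[0,0,0],[0,0,0],30]]}}

```text
clock: 22.7
eef_pos: [503.1, -343.6, 29.2]
tcp_rot: [3.141, -0.001, -0.0]
contact_force: [0.1, -0.2, -0.5]
opening: 0.393
```

Emit:
{"method": "play_rows", "body": {"moves": [[[-0.002,0,0.001],[0,0,0],30],[[0,0,0.001],[0,0,0],30],[[0,0,0.001],[0,0,0],30],[[0,0,0.0005],[0,0,0],30],[[0,0,0],[0,0,0],30],[[0,0,0],[0,0,0],30]]}}

```text
clock: 23.3
eef_pos: [500.5, -343.2, 25.0]
tcp_rot: [3.142, 0.0, -0.0]
contact_force: [-2.0, 0.7, 3.6]
opening: 0.39
```

Emit:
{"method": "play_rows", "body": {"moves": [[[0,0,0],[0,0,0],70],[[0,0,0],[0,0,0],70],[[0,0,0],[0,0,0],70],[[0,0,0],[0,0,0],70],[[0,0,-0.02],[0,0,0],70],[[0,0,-0.03],[0,0,0],85],[[0,0,-0.04],[0,0,0],85],[[0,0,-0.04],[0,0,0],85],[[0,0,-0.02],[0,0,0],85],[[-0.015,-0.03,0],[0,0,0],85],[[-0.015,-0.03,0],[0,0,0],85],[[0,0,0],[0,0,0],85],[[0,0,0],[0,0,0],85]], "squeeze": 40}}

```text
clock: 24.6
eef_pos: [470.8, -283.0, 175.1]
tcp_rot: [3.141, -0.001, 0.001]
contact_force: [0.1, 0.5, 0.9]
opening: 0.847
```

```bash
python3 - <<'E'
from h import *
s=sense(); print(s["eef_pos"],s["opening"],s["contact_force"])
snap("wrist","w7",(240,0,560,300),2)
E
```

```text
[ 470.77020517 -283.01707523  175.11433513] 0.8468010908119817 [0.10905737 0.48005128 0.86834256]
```

View pics/w7.png

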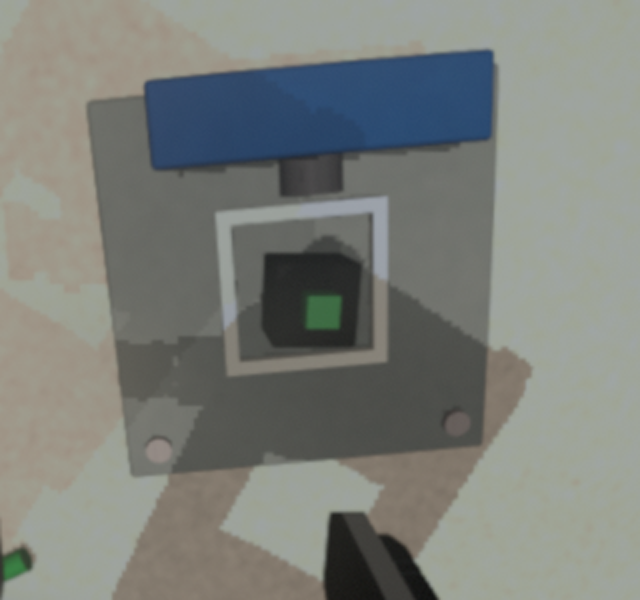

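The holder sits inside the nest with even margins, cuvette at (323,312) in the crop. Next I'll return the red bottle.

Emit:
{"method": "play_rows", "body": {"moves": [[[-0.002,-0.02,0],[0,0,0],85],[[-0.002,-0.038,0],[0,0,0],85],[[-0.002,-0.038,0],[0,0,0],85],[[-0.003,-0.038,0],[0,0,0],85],[[-0.002,-0.038,0],[0,0,0],85],[[-0.003,-0.038,0],[0,0,0],85],[[-0.002,-0.038,0],[0,0,0],85],[[-0.002,-0.038,0],[0,0,0],85],[[-0.002,-0.038,0],[0,0,0],85],[[-0.002,-0.038,0],[0,0,0],85],[[-0.002,-0.038,0],[0,0,0],85],[[-0.002,-0.038,0],[0,0,0],85],[[-0.002,-0.038,0],[0,0,0],85],[[-0.002,-0.038,0],[0,0,0],85],[[-0.002,-0.034,0],[0,0,0],85],[[-0.002,0,0],[0,0,0],85],[[0,0,0],[0,0,0],85],[[0,0,0],[0,0,0],85]]}}

```text
clock: 26.45
eef_pos: [436.5, 264.2, 174.5]
tcp_rot: [3.141, 0.001, -0.0]
contact_force: [0.1, 0.3, -0.4]
opening: 0.85
```

```bash
python3 - <<'E'
from h import *
s=sense(); print(s["eef_pos"],s["opening"])
f=load("w7"); C=lambda L:[((x+.5)/2-.5+240,(y+.5)/2-.5) for x,y in L]
print(px2w(f,C([(323,312)]),64), px2w(f,C([(217,212),(388,198),(387,361),(228,376)]),24).mean(0))
g=snap("wrist","w8"); p=cv2.cvtColor(g["pixels"],cv2.COLOR_RGB2HSV)
m=(((p[...,0]<8)|(p[...,0]>172))&(p[...,1]>170)).astype(np.uint8)
n,l,st,c=cv2.connectedComponentsWithStats(m)
for i in range(1,n):
    if st[i,4]>150: print(st[i],c[i],px2w(g,[c[i]],128))
E
```

```text
[436.4820178  264.22733543 174.5211489 ] 0.8500774025763406
[[ 499.81874141 -342.18712503   64.        ]] [ 501.3332327  -343.34656053   24.        ]
[633  26   7  48 238] [636.65966387  50.35714286] [[537.50133092  95.44429052 128.        ]]
[ 451  283   84   40 1427] [489.80028031 304.0287316 ] [[379.64144432 153.7615501  128.        ]]
```

The holder is within about 2 mm of the nest centre. Going down on red.

Emit:
{"method": "play_rows", "body": {"moves": [[[0,0,0.03],[0,0,0],85],[[0,0,0.03],[0,0,0],85],[[0,0,0.025],[0,0,0],85],[[0,0,0.015],[0,0,0],85],[[0,0,0.0125],[0,0,0],85],[[0,0,0],[0,0,0],85],[[0,0,0],[0,0,0],50],[[0,0,0],[0,0,0],50],[[0,0,0],[0,0,0],50],[[0,0,0],[0,0,0],50],[[0,0,0],[0,0,0],50]]}}

```text
clock: 27.6
eef_pos: [437.3, 265.0, 63.0]
tcp_rot: [-3.141, -0.001, 0.0]
contact_force: [0.1, -2.3, 6.2]
opening: 0.666
```

Emit:
{"method": "play_rows", "body": {"moves": [[[0,0,-0.01],[0,0,0],50],[[0,0,-0.025],[0,0,0],50],[[0,0,-0.025],[0,0,0],50],[[0,0,-0.02],[0,0,0],50],[[0.006,0.0155,0],[0,0,0],50],[[0.012,0.031,0],[0,0,0],50],[[0.012,0.031,0],[0,0,0],50],[[0.012,0.031,0],[0,0,0],50],[[0.012,0.031,0],[0,0,0],50],[[0.012,0.031,0],[0,0,0],50],[[0.012,0.031,0],[0,0,0],50],[[0.012,0.031,0],[0,0,0],50],[[0.012,0.031,0],[0,0,0],50],[[0.012,0.031,0],[0,0,0],50],[[0.008,0.0175,0],[0,0,0],50],[[0,0,0],[0,0,0],50],[[0,0,0.03],[0,0,0],50],[[0,0,0.025],[0,0,0],50],[[0,0,0.01],[0,0,0],50],[[0,0,0],[0,0,0],50]]}}

```text
clock: 29.6
eef_pos: [557.3, -46.5, 76.2]
tcp_rot: [-3.141, 0.003, 0.0]
contact_force: [0.1, -0.3, -3.6]
opening: 0.667
```

Emit:
{"method": "play_rows", "body": {"moves": [[[0,0,0.002],[0,0,0],50],[[0,0,0.002],[0,0,0],50],[[0,0,0],[0,0,0],50],[[0,0,0],[0,0,0],50]]}}

```text
clock: 30.0
eef_pos: [559.0, -47.2, 73.9]
tcp_rot: [3.142, -0.001, -0.0]
contact_force: [0.3, 0.4, -3.3]
opening: 0.662
```

Emit:
{"method": "play_rows", "body": {"moves": [[[0,0,0.002],[0,0,0],50],[[0,0,0.0015],[0,0,0],50],[[0,0,0.001],[0,0,0],50],[[0,0,0],[0,0,0],50],[[0,0,0],[0,0,0],50]]}}

```text
clock: 30.5
eef_pos: [558.8, -47.3, 69.1]
tcp_rot: [3.142, -0.0, -0.0]
contact_force: [-1.7, -0.0, 3.1]
opening: 0.661
```

Emit:
{"method": "play_rows", "body": {"moves": [[[0,0,0],[0,0,0],85],[[0,0,0],[0,0,0],85],[[0,0,0],[0,0,0],85],[[0,0,-0.02],[0,0,0],85],[[0,0,-0.04],[0,0,0],85],[[0,0,-0.04],[0,0,0],85],[[0,-0.024,0],[0,0,0],85],[[0,-0.036,0],[0,0,0],85],[[0,-0.036,0],[0,0,0],85],[[0,-0.036,0],[0,0,0],85],[[0,-0.036,0],[0,0,0],85],[[0,-0.036,0],[0,0,0],85],[[0,-0.036,0],[0,0,0],85],[[0,-0.036,0],[0,0,0],85],[[-0.001,-0.036,0],[0,0,0],85],[[0,0,0],[0,0,0],85],[[0,0,0],[0,0,0],85]]}}

```text
clock: 32.2
eef_pos: [557.4, 265.2, 168.5]
tcp_rot: [3.141, 0.0, 0.002]
contact_force: [-0.4, -0.7, 0.3]
opening: 0.848
```

Down 107 to about 61.

Emit:
{"method": "play_rows", "body": {"moves": [[[0,0,0.03],[0,0,0],85],[[0,0,0.03],[0,0,0],85],[[0,0,0.022],[0,0,0],85],[[0,0,0.015],[0,0,0],85],[[0,0,0.01],[0,0,0],85],[[0,0,0],[0,0,0],85],[[0,0,0],[0,0,0],50],[[0,0,0],[0,0,0],50],[[0,0,0],[0,0,0],50],[[0,0,0],[0,0,0],50],[[0,0,0],[0,0,0],50]]}}

```text
clock: 33.3
eef_pos: [558.5, 265.0, 62.8]
tcp_rot: [-3.141, -0.002, -0.0]
contact_force: [0.2, -1.2, 6.7]
opening: 0.664
```

Emit:
{"method": "play_rows", "body": {"moves": [[[0,0,-0.01],[0,0,0],50],[[0,0,-0.025],[0,0,0],50],[[0,0,-0.025],[0,0,0],50],[[0,0,-0.02],[0,0,0],50],[[0.002,0.015,0],[0,0,0],50],[[0.003,0.03,0],[0,0,0],50],[[0.003,0.03,0],[0,0,0],50],[[0.003,0.03,0],[0,0,0],50],[[0.003,0.03,0],[0,0,0],50],[[0.003,0.03,0],[0,0,0],50],[[0.001,0.019,0],[0,0,0],50],[[0,0,0],[0,0,0],50],[[0,0,0.03],[0,0,0],50],[[0,0,0.025],[0,0,0],50],[[0,0,0.01],[0,0,0],50],[[0,0,0.002],[0,0,0],50],[[0,0,0.002],[0,0,0],50],[[0,0,0.002],[0,0,0],50],[[0,0,0],[0,0,0],50],[[0,0,0],[0,0,0],50]]}}

```text
clock: 35.3
eef_pos: [576.1, 80.9, 71.4]
tcp_rot: [-3.141, -0.001, -0.0]
contact_force: [-0.9, 0.6, -2.0]
opening: 0.664
```

Emit:
{"method": "play_rows", "body": {"moves": [[[0,0,0.001],[0,0,0],50],[[0,0,0.001],[0,0,0],50],[[0,0,0.0005],[0,0,0],50],[[0,0,0],[0,0,0],50],[[0,0,0],[0,0,0],50]]}}

```text
clock: 35.8
eef_pos: [576.0, 80.8, 68.9]
tcp_rot: [-3.141, -0.001, -0.0]
contact_force: [-0.9, -1.0, 6.5]
opening: 0.669
```

Contact made. I'll release and go to yellow at (496.7, 333).

Emit:
{"method": "play_rows", "body": {"moves": [[[0,0,0],[0,0,0],85],[[0,0,0],[0,0,0],85],[[0,0,0],[0,0,0],85],[[0,0,-0.02],[0,0,0],85],[[0,0,-0.04],[0,0,0],85],[[0,0,-0.04],[0,0,0],85],[[-0.011,-0.036,0],[0,0,0],85],[[-0.011,-0.036,0],[0,0,0],85],[[-0.011,-0.036,0],[0,0,0],85],[[-0.012,-0.036,0],[0,0,0],85],[[-0.012,-0.036,0],[0,0,0],85],[[-0.011,-0.036,0],[0,0,0],85],[[-0.011,-0.036,0],[0,0,0],85],[[0,0,0],[0,0,0],85],[[0,0,0],[0,0,0],85]]}}

```text
clock: 37.3
eef_pos: [496.3, 333.2, 168.0]
tcp_rot: [3.141, 0.0, 0.002]
contact_force: [-0.4, -0.1, 0.5]
opening: 0.853
```

Emit:
{"method": "play_rows", "body": {"moves": [[[0,0,0.03],[0,0,0],85],[[0,0,0.03],[0,0,0],85],[[0,0,0.022],[0,0,0],85],[[0,0,0.015],[0,0,0],85],[[0,0,0.009],[0,0,0],85],[[0,0,0],[0,0,0],85],[[0,0,0],[0,0,0],50],[[0,0,0],[0,0,0],50],[[0,0,0],[0,0,0],50],[[0,0,0],[0,0,0],50],[[0,0,0],[0,0,0],50]]}}

```text
clock: 38.4
eef_pos: [497.5, 333.3, 63.4]
tcp_rot: [-3.141, -0.002, 0.0]
contact_force: [0.3, -0.0, 7.2]
opening: 0.665
```

Emit:
{"method": "play_rows", "body": {"moves": [[[0,0,-0.01],[0,0,0],50],[[0,0,-0.025],[0,0,0],50],[[0,0,-0.025],[0,0,0],50],[[0,0,-0.02],[0,0,0],50],[[0,0.015,0],[0,0,0],50],[[0.001,0.03,0],[0,0,0],50],[[0.001,0.03,0],[0,0,0],50],[[0.001,0.03,0],[0,0,0],50],[[0.001,0.03,0],[0,0,0],50],[[0.001,0.03,0],[0,0,0],50],[[0.001,0.03,0],[0,0,0],50],[[0.001,0.03,0],[0,0,0],50],[[0.001,0.03,0],[0,0,0],50],[[0,0.03,0],[0,0,0],50],[[0,0.023,0],[0,0,0],50],[[0,0,0],[0,0,0],50],[[0,0,0.03],[0,0,0],50],[[0,0,0.025],[0,0,0],50],[[0,0,0.01],[0,0,0],50],[[0,0,0],[0,0,0],50]]}}

```text
clock: 40.4
eef_pos: [503.0, 24.9, 75.8]
tcp_rot: [3.141, 0.004, -0.0]
contact_force: [-0.3, -0.9, -1.7]
opening: 0.661
```

Emit:
{"method": "play_rows", "body": {"moves": [[[0,0,0.002],[0,0,0],50],[[0,0,0.002],[0,0,0],50],[[0,0,0.002],[0,0,0],50],[[0,0,0.001],[0,0,0],50],[[0,0,0],[0,0,0],50],[[0,0,0],[0,0,0],50]]}}

```text
clock: 41.0
eef_pos: [504.7, 24.8, 70.4]
tcp_rot: [3.142, -0.0, -0.0]
contact_force: [0.2, 0.1, -2.0]
opening: 0.662
```

Emit:
{"method": "play_rows", "body": {"moves": [[[0,0,0.001],[0,0,0],50],[[0,0,0.0005],[0,0,0],50],[[0,0,0],[0,0,0],50],[[0,0,0],[0,0,0],50]]}}

```text
clock: 41.4
eef_pos: [505.1, 24.9, 69.4]
tcp_rot: [-3.142, -0.001, -0.0]
contact_force: [-2.1, -0.7, 6.2]
opening: 0.661
```

Contact again. I'll release, rise and back off towards -x to look.

Emit:
{"method": "play_rows", "body": {"moves": [[[0,0,0],[0,0,0],85],[[0,0,0],[0,0,0],85],[[0,0,0],[0,0,0],85],[[0,0,-0.02],[0,0,0],85],[[0,0,-0.04],[0,0,0],85],[[0,0,-0.04],[0,0,0],85],[[0,0,-0.04],[0,0,0],85],[[-0.03,0,-0.03],[0,0,0],85],[[-0.03,0,-0.02],[0,0,0],85],[[-0.03,0,0],[0,0,0],85],[[0,0,0],[0,0,0],85],[[0,0,0],[0,0,0],85]]}}

```text
clock: 42.6
eef_pos: [414.7, 24.8, 259.1]
tcp_rot: [-3.142, -0.001, -0.0]
contact_force: [0.7, -0.2, -0.3]
opening: 0.849
```

```bash
python3 - <<'E'
from h import *
s=sense(); print(s["eef_pos"],s["contact_force"],s["clock"])
snap("wrist","w9",(180,40,480,290),2.6)
snap("scene","s9",(200,120,480,300),2.5)
E
```

```text
[414.68165961  24.83587332 259.06600721] [ 0.65499746 -0.16037858 -0.31551432] 42.6
```

View pics/w9.png

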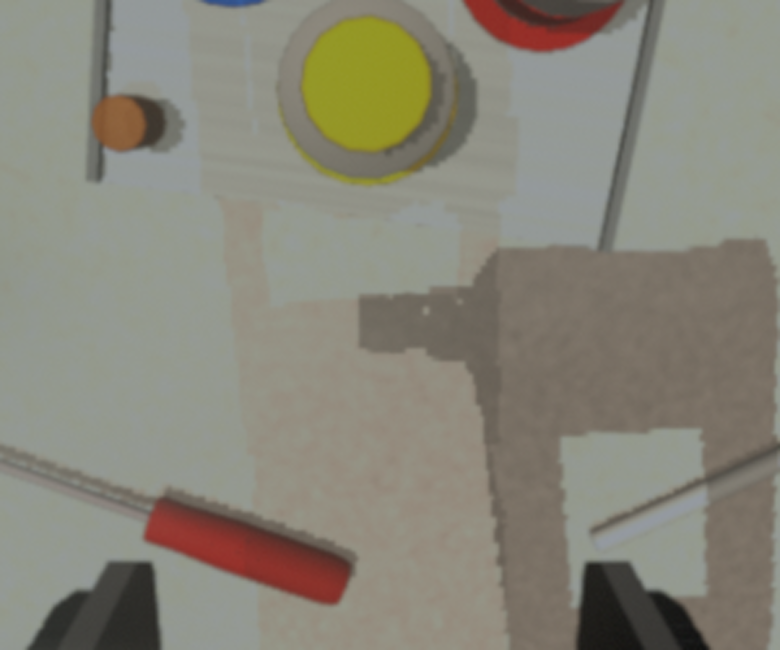

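View pics/s9.png

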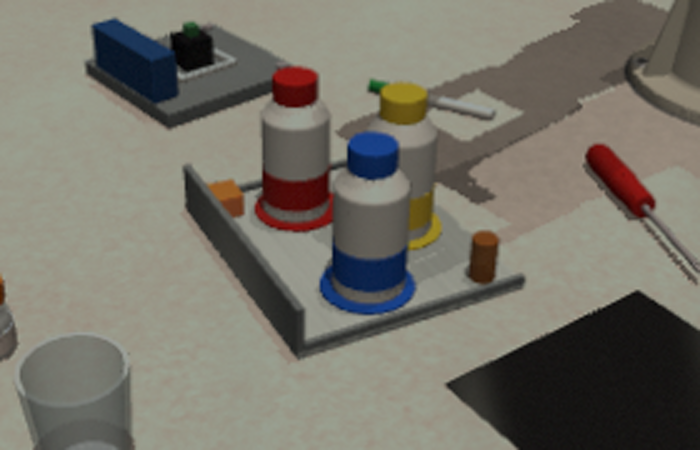

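The scene view shows all three bottles upright, each with an even ring of its own coaster showing. The vial hasn't moved, the holder sits flat in the nest, and the gripper is clear of everything. Handing in.

```bash
python3 -c "
from h import *
f=load('w9');print(px2w(f,[((367+.5)/2.6-.5+180,(83+.5)/2.6-.5+40)],134).round(1))
print(sign_off())"
```

```text
[[503.9  26.1 134. ]]
the job is handed in; nothing more can be done
None
```

I moved all three bottles to the mat, set the holder in the stage's nest, and put each bottle back on its own colour. I handed the job in at about 43 s of the 138 s allowed; `sign_off()` gives no verdict.

**Last checks:**
- **Holder:** it sits flat in the nest, about 2 mm from its centre in the wrist view.
- **Yellow bottle:** its cap measured at (504, 26), about 1 mm from the coaster centre I had measured earlier.
- **Red and blue bottles:** I set them down within about 1–2 mm of their measured coaster centres, going by the arm's readings. I did not measure them again with a camera, but the final scene view shows both upright with an even ring of coaster around them.
- **Vial and arm:** the vial is still standing in its corner. The gripper was clear of everything, with no real force on it.

**Disagreement:** the top and wrist cameras differed by about 2–6 mm on positions. I used averages for most targets and the jaws centred each bottle sideways. No check failed.

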